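Load the amber glass standard into the bench photometer

TASK

Take the amber glass standard out of the rack and fit it in the photometer's well: line its lugs up with the slots, push it down against the spring, turn it a quarter clockwise seen from above and let it click up home. Then slide the grey cover fully shut over it, press the green key right down and let it go. The glass is brittle: grip it no harder than about 15 N, keep it upright, never ram it into the photometer, and leave the green and blue standards where they are.

Things in the scene. Friction and masses are not known exactly. Their poses are not given: they have to be found in the camera images.
- amber_mid (a point): Centre of the amber glass standard's glass, 61 mm above its underside, on its axis; z up. The glass is a square column 28 x 28 mm, 50 mm high, faces square to this frame's x and y: the place to hold. small white cap, 14 x 14 x 4 mm, above, round dark metal foot below. It starts upright in one of the rack's three holes.
- amber: The same standard (90 mm high, about 140 g); origin at the centre of its underside. Foot 36 mm across, 36 mm high, its lowest 6 mm stepped in to 33 mm, standing 10 mm deep in the rack. Two brass lugs stick out of the foot along +x and -x to 26 mm from the axis, each 8 mm wide, 12 to 20 mm above the underside.
- green_mid (a point): glass standard like the amber one, green glass, standing in the same rack; stays there. Point half-way up its glass.
- blue_mid (a point): glass standard like the amber one, blue glass, standing in the same rack; stays there. Point half-way up its glass.
- photometer: White bench photometer; origin on the table under the well's axis. x points away from its front, y along the cover's travel. Flat deck 75 mm above the table, x -145 to 62 mm, y -225 to 84 mm. An end wall 78 mm higher than the deck stands at y 72 to 84 mm.
- well (a point): Centre of the measuring well at deck level, axes as the photometer's. Bore 43 mm across, with two lug slots about 14 mm wide opening towards +x and -x (red marks). Turned 90 degrees clockwise seen from above (5 either way), a lowered standard reaches its pockets, just before a stop; home is then: its x axis along this y, glass centre 35 mm above this point.
- well_floor (a point): Centre of the well's floor, 34 mm below the deck. A sprung pad is met 18 mm above it: about 1 N at first, 6 N at the floor. With its underside within 4 mm of the floor the standard can be turned, clockwise only, its lugs under a steel roof; let go at the end of the turn, the spring lifts it to 8 mm above the floor: the click.
- hood (a joint): Travel of the sliding grey cover, m: 0 is fully shut over the well (against the end wall), 0.17 fully open; it starts open. It slides along the well's y (shutting moves it +y), about 2 N of friction, and stays where left. It is a hood 104 mm wide (x), 126 mm long, top 74 mm above the deck, open towards the well.
- hood_grip (a point): Grip point on the cover: a blue upright fin on its top, 14 mm thick along the well's y, 50 mm long along x, 32 mm high; the point is at its centre, 22 mm above the cover's top and 10 mm below the fin's top.
- read_key (a joint): Travel of the round green read key, m: 0 is up, about 0.006 fully down; it springs back; fully down takes 4 N.
- read_key_top (a point): Centre of the top face of the round green key (24 mm across), on the front of the deck; it is pressed straight down.
Things that resemble listed ones, but are neither listed nor needed, are in the scene too. What is shaped like the amber but pink is not meant.

How it is judged (in metres and radians):
On the way, in this order (a step that is already met when the one before it is completed fails the run):
1. the amber standard is locked in the well (horizontal distance between amber_mid and well below 0.006 m and z of amber_mid in the frame of well between 0.033 and 0.038 m and angle between the x axis of amber_mid and the y axis of well, either way round below 0.2 rad and contact force between the fingers and amber below 0.1 N), for 0.2 s.
2. the cover is fully shut (value of joint hood below 0.005 m), for 0.2 s.
3. the green key is pressed right down (value of joint read_key above 0.0045 m), for 0.1 s.
At the end, for the whole second after the job is handed in: The amber standard stands upright, locked home in the well (within 6 mm and 0.2 rad, glass middle 33 to 38 mm above the deck), the cover is shut to within 5 mm, the key is back up (horizontal distance between amber_mid and well below 0.006 m and z of amber_mid in the frame of well between 0.033 and 0.038 m and angle between the x axis of amber_mid and the y axis of well, either way round below 0.2 rad and angle between amber_mid's own z axis and vertical below 0.1 rad and value of joint hood below 0.005 m and value of joint read_key below 0.002 m); the robot touches nothing.
It fails at once if the glass is gripped too hard: both fingers' forces on the amber standard add up to more than 32 N (16 N each) (contact force between the fingers and amber above 32 N).
It fails at once if the amber standard is rammed against the photometer with more than 30 N (contact force between amber and photometer above 30 N).
It fails at once if the amber standard is tipped over (angle between amber_mid's own z axis and vertical above 0.6 rad).
It fails at once if the green or blue standard is moved by more than 20 mm (distance of any of green_mid, blue_mid from where it was at the start of the episode above 0.02 m).
It also fails if it takes over 58 s, if anything falls off the work surface, if the arm or the gripper's body presses on something with over 40 N, if the wrist force passes 120 N, or if a joint passes its speed limit or range.

ROBOT

A 6-joint arm with a two-finger parallel gripper is mounted at the origin on the work surface. World frame = base frame: x ahead of the robot, y to its left, z up, the work surface at z = 0. Lengths are in mm, angles in degrees, forces in N, time in s.
With the tool pointing down it reaches from about 300 to 850 mm from the base axis. Payload 4.2 kg.
Tool frame: the origin (TCP) lies at the very end of the fingers, on their centre line; the grasp point (between the pads) lies env.pinch_z behind it (env.pinch_z is the distance from the TCP to the grasp point, in mm); z points along the fingers, y is the line along which they close (so a half turn about z gives the same grasp; the last joint's range is limited). The gripper opens to 91 mm and grips with 3 to 60 N. Pads are 32 mm wide; open, the fingers measure 118 mm over their backs; the gripper's body (76 mm by 178 mm) begins 60 mm behind the grasp point.
Start: joints at [73.281, 18.312, 89.639, -0, 72.044, -1.146], TCP at [154.37, 553.909, 193.076] pointing down, gripper open.
Joint ranges: [-177.97, 177.97], [-48.28, 115.42], [12.27, 149.76], [-77.06, 257.06], [2.81, 150.46], [-146.56, 146.56]. Speed limits (degrees/s): [147.25, 147.25, 180, 180, 180, 180].

INTERFACE

Orientations are given as [roll, pitch, yaw] about the fixed x, y, z axes, in that order (R = Rz(yaw) Ry(pitch) Rx(roll)).
In Python, from workcell import state, vision, job_done, env gives the robot as it stands.
- The arm moves only by the tool servo_tool, never from a script. Its argument "rows" is a list of rows, each a list of 5 numbers: the shift along the tool's x, y, z scaled (see below), then the turn about the tool's z scaled (see below), then the opening, from 0 (shut) to 1 (fully open). A call has 1 to 20 rows; each row is the pose to reach, as a shift and turn from the pose commanded when the call began, along the tool's axes at that moment; what a row does not reach only later rows make up. The controller multiplies each number of a shift by 200 mm and each number of a turn by 90 degrees. A row lasts 1/12 s, in which the tool goes at most 41.7 mm and 7.16 degrees, less where a joint would pass 70% of its speed; a pose out of reach is approached as far as the arm can. A call with a number of a shift or a turn outside -1 to 1 is refused whole. A call with a gripper value outside its range is refused whole. The fingers move at their own pace and stop on an object; "force" is the grip in N (left out, the last holds). Time passes only in rows, so rows that repeat a pose let the fingers close. It gives the time, the measured TCP pose, the force, the opening and the grip force at its end, in the units of the state.
- state(): the state, without advancing time (a new reading comes with each control period).
- vision.grab_frame(name): name is "scene" or "top"; returns the picture (480x640x3 uint8, red, green, blue); there is no depth.
- vision.camera_info(name): a dict with "vertical_fov" (degrees; the focal length in pixels is half the picture's height over the tangent of half this angle, whatever the lens; pixels are square), "cx", "cy" (the principal point, pixels), "T" (4x4, takes a point from camera to world coordinates). Camera axes: x right, y up, looking along -z (the intrinsics and any distortion apply to the point x, -y, -z); pixel columns grow to the right and rows downward; lengths in mm; the calibration is good to about 2 mm. A picture is of the moment at which its call begins. camera_info takes no time and is no camera call.
- job_done(): hands the job in; it is judged then, once.
The state is a dict: "time_s": time; "qpos": joint angles; "qvel": joint speeds; "effort": joint torques, N m; "ee_pos": TCP position; "ee_rot": TCP orientation; "force": force on the tool from outside, world axes, zero at the start; "torque": the same for the moment, N m; "gripper_width": finger opening in mm; "gripper_force": force on a finger pad.
Only numpy, scipy, OpenCV 4.12 (cv2) and the standard library are available. Lean on these libraries where they do the work, as an engineer would, in place of code of your own. Each camera call takes 0.05 s, during which the arm holds its last target. There are 200 camera calls.

## Working session

There is one attempt and no reset: what is moved stays moved. The work goes in short steps, Python scripts to look and compute and a tool call to move; the robot and the scene stay as the last step left them, time stands still between calls to the robot, and variables do not carry over. Pictures are saved under pics/ and viewed, at most 10 in all, crops included, and the job is handed in when it is done.

Besides the shell and the picture viewer there is one more tool, called after "Emit:" by a JSON object that holds its "api" and its "payload", one argument or row to a line. servo_tool: Moves the arm, as the interface text tells. Its arguments: {"type":"object","properties":{"rows":{"type":"array"},"force":{"type":"number"}},"required":["rows"]}

```bash
mkdir -p pics; ls; python3 - <<'E'
from workcell import state, vision, env
import cv2
print(state(), env.pinch_z)
for n in("scene","top"):
    print(vision.camera_info(n)); cv2.imwrite(f"pics/{n}0.png",vision.grab_frame(n)[:,:,::-1])
E
```

```text
pics
{'time_s': 0.0, 'qpos': array([ 7.32810906e+01,  1.83504209e+01,  8.97057232e+01, -2.08977317e-03,
        7.20435393e+01, -1.14646641e+00]), 'qvel': array([ 0.0259134 , -0.0731835 , -0.00137462,  0.02413316,  0.01392328,
       -0.02411563]), 'effort': array([-1.97271518e-03, -4.12449253e+01, -2.31976336e+01,  7.27624283e-02,
        4.55508556e-02, -1.24560142e-04]), 'ee_pos': array([154.22451707, 553.37381446, 192.23716979]), 'ee_rot': array([-1.79900297e+02, -8.03320247e-06,  1.64428203e+02]), 'force': array([ 0.68299014, -0.67613473, -0.03341916]), 'torque': array([ 0.01728722, -0.05562904,  0.05277167]), 'gripper_force': 0.0, 'gripper_width': 91.23508931307366} 18.8
{'vertical_fov': 46.32337300011514, 'cx': 329.1790641933699, 'cy': 239.46391237021783, 'T': array([[-1.28464547e-01, -7.20180203e-01,  6.81789803e-01,
         9.95023661e+02],
       [ 9.91695348e-01, -9.75167676e-02,  8.38499612e-02,
         1.75846529e+02],
       [ 6.09885558e-03,  6.86899523e-01,  7.26726805e-01,
         7.35582160e+02],
       [ 0.00000000e+00,  0.00000000e+00,  0.00000000e+00,
         1.00000000e+00]])}
{'vertical_fov': 52.91188213654745, 'cx': 310.0978519258328, 'cy': 238.20782370340467, 'T': array([[-2.53209335e-02,  9.94974721e-01, -9.68718490e-02,
         3.69430564e+02],
       [-9.99520376e-01, -2.69259829e-02, -1.52973585e-02,
         1.09455292e+02],
       [-1.78288547e-02,  9.64380435e-02,  9.95179298e-01,
         8.43295290e+02],
       [ 0.00000000e+00,  0.00000000e+00,  0.00000000e+00,
         1.00000000e+00]])}
```

View pics/scene0.png

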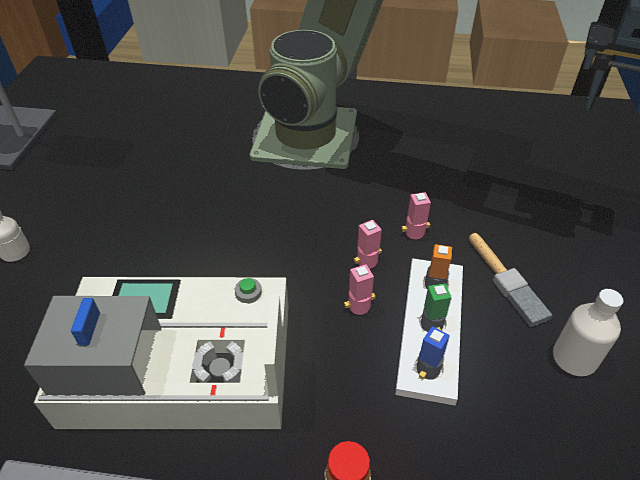

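View pics/top0.png

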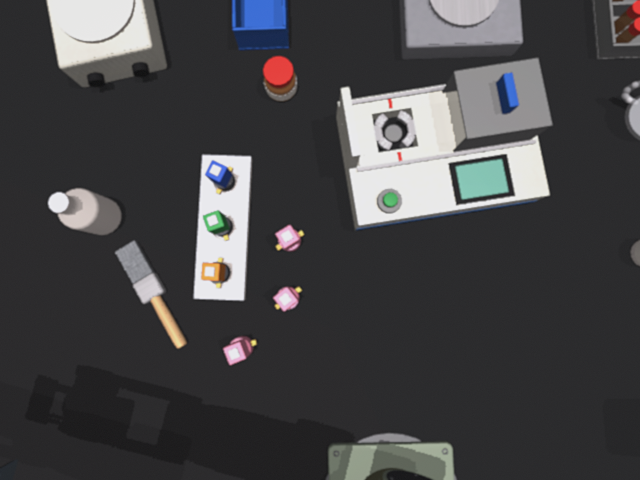

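The scene view (pixels in scene / top) shows:
- Amber/orange column: (440,262) / (212,272).
- Possible mix-ups: pink ones at (418,215)/(237,350), (369,243)/(287,298) and (360,290)/(288,238); green at (437,305)/(214,222); blue at (433,348)/(218,173).
- By the description, the amber is the one in the rack at (440,262). 
- Well: (218,362)/(395,130). Key: (248,287)/(390,200). Fin: (85,320)/(508,92).

I'll check it in close crops.

```bash
python3 - <<'E'
import cv2, numpy as np
s=cv2.imread("pics/scene0.png");t=cv2.imread("pics/top0.png")
r=lambda im,x,y,w,h,k:cv2.resize(im[y:y+h,x:x+w],None,fx=k,fy=k,interpolation=cv2.INTER_CUBIC)
# amber: scene 415..465 x 235..295 ; top 185..250 x 245..300
a=r(s,415,235,50,60,8);b=r(t,190,245,50,60,8)
cv2.imwrite("pics/a.png",np.hstack([a,b]))
a=r(s,175,315,100,90,4);b=r(t,335,85,100,90,4)
cv2.imwrite("pics/w.png",np.hstack([a,b]))
a=r(s,50,275,220,75,3);b=r(t,370,60,220,160,3)
cv2.imwrite("pics/k.png",b)
E
```

```text
(no output)
```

View pics/a.png

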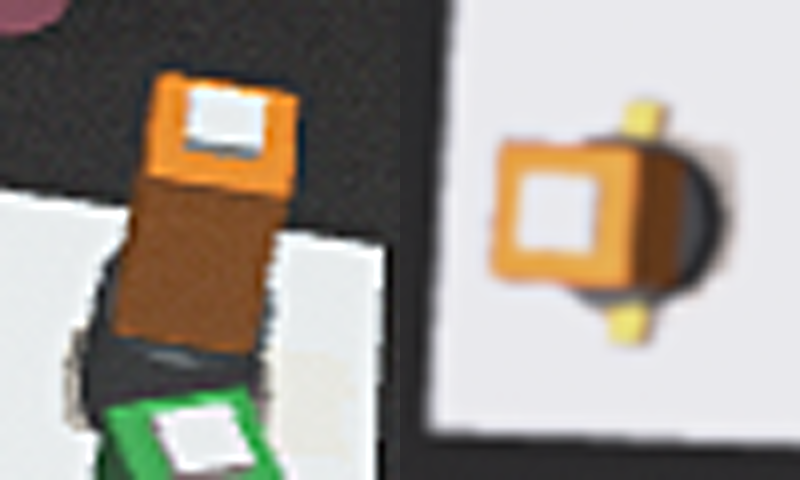

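View pics/w.png

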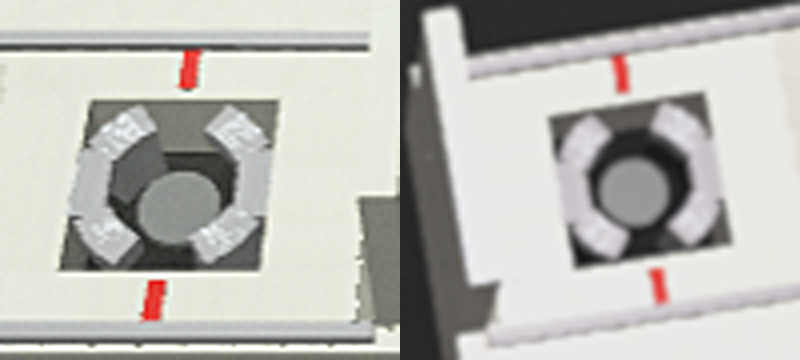

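View pics/k.png

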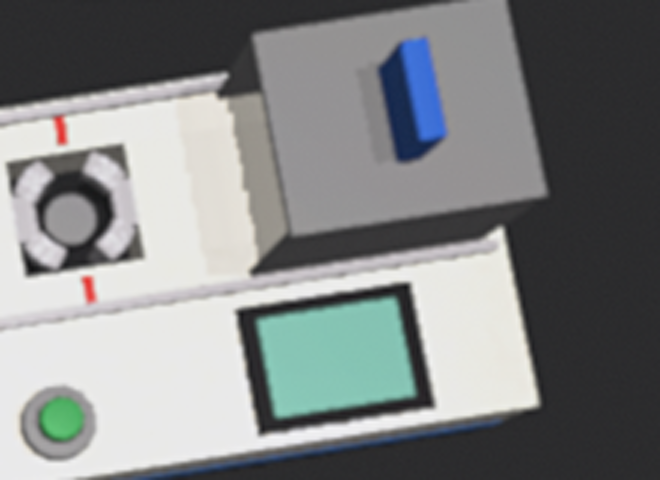

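```bash
cat > h.py <<'E'
import numpy as np
from workcell import vision
CI={n:vision.camera_info(n) for n in("scene","top")}
def ray(n,p):
    c=CI[n];f=240/np.tan(np.radians(c["vertical_fov"]/2))
    d=np.array([(p[0]-c["cx"])/f,-(p[1]-c["cy"])/f,-1]);T=c["T"]
    d=T[:3,:3]@d;return T[:3,3],d/np.linalg.norm(d)
def atz(n,p,z):
    o,d=ray(n,p);return o+d*(z-o[2])/d[2]
def tri(ps,pt):
    A=0;b=0;R=[ray("scene",ps),ray("top",pt)]
    for o,d in R:
        P=np.eye(3)-np.outer(d,d);A=A+P;b=b+P@o
    x=np.linalg.solve(A,b);return x,[np.linalg.norm(np.cross(x-o,d)) for o,d in R]
def crop(x0,y0,k,pts,dx=0):
    p=np.array(pts,float)-[dx,0];return (p+.5)/k-.5+[x0,y0]
E
python3 - <<'E'
from h import *
np.set_printoptions(precision=1,suppress=True)
S=lambda *p:crop(415,235,8,p);T=lambda *p:crop(190,245,8,p,400)
cs=S((190,88),(268,95),(264,150),(186,141)).mean(0);ct=T((520,170),(600,172),(600,255),(517,253)).mean(0)
print("cap",*tri(cs,ct))
gs=S((163,72),(300,95),(290,197),(145,178));gt=T((503,143),(640,148),(635,290),(490,280))
print("glasstop",*tri(gs.mean(0),gt.mean(0)))
zg=tri(gs.mean(0),gt.mean(0))[0][2]
for n,q in(("scene",gs),("top",gt)):
    P=np.array([atz(n,x,zg)[:2] for x in q]);e=np.roll(P,-1,0)-P
    print(P.mean(0),np.linalg.norm(e,axis=1),np.degrees(np.arctan2(e[:,1],e[:,0]))%90)
l=[atz("top",x,zg-70) for x in T((644,120),(629,326))];d=l[0]-l[1]
print("lugs",l,np.degrees(np.arctan2(d[1],d[0])))
S=lambda *p:crop(175,315,4,p);T=lambda *p:crop(335,85,4,p,400)
ms=S((189,70),(153,300));mt=T((622,74),(658,287))
for n,m in(("scene",ms),("top",mt)):
    P=[atz(n,x,75) for x in m];d=P[0]-P[1];print("marks",n,(P[0]+P[1])/2,np.linalg.norm(d),np.degrees(np.arctan2(d[1],d[0])))
print("tri",tri(ms[0],mt[0]),tri(ms[1],mt[1]))
for n,q in(("scene",S((92,100),(280,100),(260,270),(58,270))),("top",T((550,116),(705,93),(732,243),(577,268)))):
    P=np.array([atz(n,x,75)[:2] for x in q]);e=np.roll(P,-1,0)-P
    print("sq",P.mean(0),np.linalg.norm(e,axis=1),np.degrees(np.arctan2(e[:,1],e[:,0])))
E
```

```text
cap [395.  278.2  98.7] [np.float64(0.36426409860191494), np.float64(0.36426409860196524)]
glasstop [394.6 278.2  93.4] [np.float64(0.6798431512642064), np.float64(0.6798431512641863)]
[394.2 278.9] [26.6 27.2 27.5 28.7] [84.4 84.8 87.5 83.1]
[394.6 277.5] [26.9 27.6 28.4 26.7] [86.4 87.6 84.6 84.3]
lugs [array([416.8, 276.6,  23.4]), array([373.1, 280.1,  23.4])] -4.597867532901821
marks scene [616.2 -20.6  75. ] 88.37455609629207 -172.62592323061247
marks top [618.4 -21.1  75. ] 90.24972740767589 6.915882572270181
tri (array([629.1,  -0.2, 163.6]), [np.float64(1.0009901256701654), np.float64(1.0009901256701854)]) (array([603.4, -46.7, -36.7]), [np.float64(0.4606296749644384), np.float64(0.460629674964367)])
sq [617. -20.] [65.  65.3 65.8 65.3] [  97.6    7.6  -82.4 -173.1]
sq [618.5 -21.5] [64.1 63.7 63.7 64.5] [ -83.1 -172.7   97.6    7.6]
```

The amber crop confirms the orange glass in the rack with its brass lugs along about world x, and amber is the only one matching. The photometer crop shows the well, with red marks along x and the cover to its right. The key top is at crop (62,418) and the fin at (425,90).

Emit:
{"api": "servo_tool", "payload": {
  "rows": [
    [-0.76, -0.5, 0, 0.44, 0.65],
    [-0.76, -0.5, 0, 0.44, 0.65],
    [-0.76, -0.5, 0, 0.44, 0.65],
    [-0.76, -0.5, 0, 0.44, 0.65],
    [-0.76, -0.5, 0, 0.44, 0.65],
    [-0.76, -0.5, 0, 0.44, 0.65],
    [-0.76, -0.5, 0, 0.44, 0.65]
  ],
  "force": 10
}}

```text
time_s: 0.68
ee_pos: [274.6, 415.6, 192.9]
ee_rot: [-180.0, 0.0, 124.6]
force: [-0.0, 1.0, 0.4]
gripper_width: 59.7
gripper_force: 0.0
```

```bash
cat > go.py <<'E'
import sys,numpy as np
from workcell import state
s=state();x,y,z,yaw=map(float,sys.argv[1:5])
p=np.radians(s["ee_rot"][2]);d=np.array([x,y,z])-s["ee_pos"]
t=[d[0]*np.cos(p)+d[1]*np.sin(p),d[0]*np.sin(p)-d[1]*np.cos(p),-d[2]]
dy=(s["ee_rot"][2]-yaw+180)%360-180
print("t%.2f"%s["time_s"],s["ee_pos"].round(1),s["ee_rot"].round(2),"F",s["force"].round(1),"w%.1f"%s["gripper_width"])
print("rows",(np.array(t)/200).round(4),"turn",round(dy/90,4))
E
python3 go.py 394.6 278.3 193 85.4
python3 - <<'E'
from h import *
np.set_printoptions(precision=1,suppress=True)
K=lambda *p:crop(370,60,3,p)
fin=K((401,40),(428,38),(446,136),(416,143))
# deck75, hood top 149, fin top 181, key?
P=np.array([atz("top",x,181)[:2] for x in fin]);print("fin",P,P.mean(0))
print("key",[atz("top",K((62,418))[0],z) for z in(83,87)],atz("scene",(247.5,286),83))
print("tri",tri((247.5,286),K((62,418))[0]))
E
```

```text
t0.68 [274.6 415.6 192.9] [-179.97    0.    124.63] F [-0.   1.   0.4] w59.7
rows [-9.060e-01  1.034e-01 -6.000e-04] turn 0.4359
fin [[ 661.6 -160. ]
 [ 662.1 -172.7]
 [ 614.2 -178. ]
 [ 611.2 -163.8]] [ 637.3 -168.6]
key [array([502.7,  -8.1,  83. ]), array([502. ,  -7.5,  87. ])] [493.2  -7.3  83. ]
tri (array([500.8,  -5.6,  92.9]), [np.float64(1.047129786980416), np.float64(1.0471297869804204)])
```

Emit:
{"api": "servo_tool", "payload": {
  "rows": [
    [-0.906, 0.1034, 0, 0.436, 0.6],
    [-0.906, 0.1034, 0, 0.436, 0.6],
    [-0.906, 0.1034, 0, 0.436, 0.6],
    [-0.906, 0.1034, 0, 0.436, 0.6],
    [-0.906, 0.1034, 0, 0.436, 0.6],
    [-0.906, 0.1034, 0, 0.436, 0.6],
    [-0.906, 0.1034, 0, 0.436, 0.6],
    [-0.906, 0.1034, 0, 0.436, 0.6]
  ]
}}

```text
time_s: 1.35
ee_pos: [394.1, 280.1, 192.8]
ee_rot: [-180.0, 0.0, 85.8]
force: [0.1, -0.1, 0.1]
gripper_width: 55.0
gripper_force: 0.0
```

```bash
python3 go.py 394.6 278.3 50 85.4; python3 - <<'E'
from workcell import vision
import cv2,numpy as np
t=vision.grab_frame("top")[:,:,::-1];s=vision.grab_frame("scene")[:,:,::-1]
r=lambda im,x,y,w,h,k:cv2.resize(im[y:y+h,x:x+w],None,fx=k,fy=k,interpolation=cv2.INTER_CUBIC)
cv2.imwrite("pics/g1.png",np.hstack([r(s,380,190,100,140,4),r(t,160,215,100,140,4)]))
E
```

```text
t1.35 [394.1 280.1 192.8] [-179.96    0.     85.78] F [ 0.1 -0.1  0.1] w55.0
rows [-0.009   0.0032  0.7139] turn 0.0042
```

View pics/g1.png

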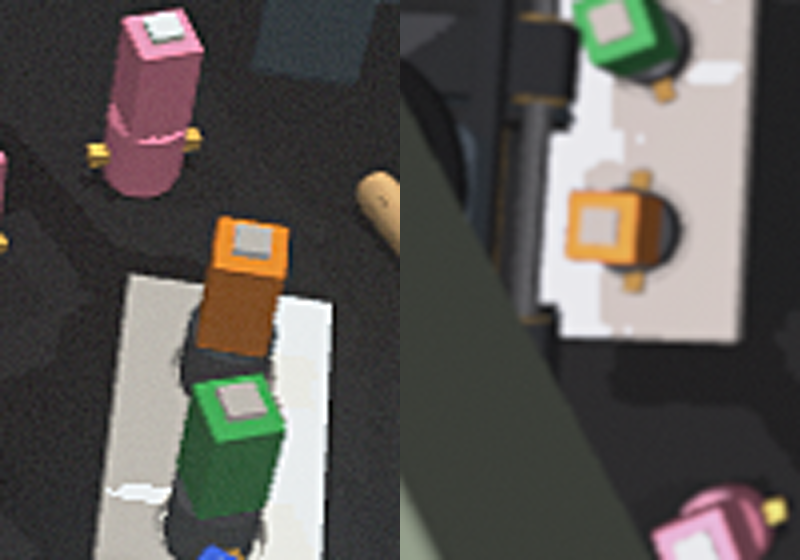

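Nothing has moved: amber is at scene (441,252) and top (210,272), with the open gripper above it. Next: lower in two stages.

Emit:
{"api": "servo_tool", "payload": {
  "rows": [
    [-0.009, 0.003, 0.1, 0.004, 0.6],
    [-0.009, 0.003, 0.25, 0.004, 0.6],
    [-0.009, 0.003, 0.4, 0.004, 0.6],
    [-0.009, 0.003, 0.5, 0.004, 0.6],
    [-0.009, 0.003, 0.57, 0.004, 0.6],
    [-0.009, 0.003, 0.64, 0.004, 0.6],
    [-0.009, 0.003, 0.7, 0.004, 0.6],
    [-0.009, 0.003, 0.71, 0.004, 0.6],
    [-0.009, 0.003, 0.71, 0.004, 0.6]
  ]
}}

```text
time_s: 2.2
ee_pos: [394.0, 278.3, 50.4]
ee_rot: [-179.9, 0.1, 85.4]
force: [-0.4, -0.0, 0.8]
gripper_width: 54.6
gripper_force: 0.0
```

```bash
python3 go.py 394.6 278.3 50 85.4
```

```text
t2.20 [394.  278.3  50.4] [-1.7991e+02  6.0000e-02  8.5360e+01] F [-0.4 -0.   0.8] w54.6
rows [0.0001 0.0031 0.0022] turn -0.0004
```

Emit:
{"api": "servo_tool", "payload": {
  "rows": [
    [0, 0.003, 0, 0, 0.45],
    [0, 0.003, 0, 0, 0.38],
    [0, 0.003, 0, 0, 0.33],
    [0, 0.003, 0, 0, 0.28],
    [0, 0.003, 0, 0, 0.2],
    [0, 0.003, 0, 0, 0.2],
    [0, 0.003, 0, 0, 0.2]
  ],
  "force": 11
}}

```text
time_s: 2.78
ee_pos: [395.7, 278.2, 51.6]
ee_rot: [180.0, -0.0, 85.2]
force: [-0.4, 0.2, 3.2]
gripper_width: 28.4
gripper_force: 10.9
```

Emit:
{"api": "servo_tool", "payload": {
  "rows": [
    [0, 0.003, -0.02, 0, 0.2],
    [0, 0.003, -0.05, 0, 0.2],
    [0, 0.003, -0.1, 0, 0.2],
    [0, 0.003, -0.2, 0, 0.2],
    [0, 0.003, -0.35, 0, 0.2],
    [0, 0.003, -0.5, 0, 0.2],
    [0, 0.003, -0.65, 0, 0.2],
    [0, 0.003, -0.8, 0, 0.2],
    [0, 0.003, -0.8, 0, 0.2],
    [0, 0.003, -0.8, 0, 0.2]
  ]
}}

```text
time_s: 3.62
ee_pos: [396.8, 278.3, 212.8]
ee_rot: [179.8, -0.1, 85.2]
force: [-0.4, -0.1, -1.6]
gripper_width: 28.1
gripper_force: 11.0
```

```bash
python3 go.py 617.4 -20.8 210 97.3
```

```text
t3.62 [396.8 278.3 212.8] [ 1.7982e+02 -1.4000e-01  8.5230e+01] F [-0.4 -0.1 -1.6] w28.1
rows [-1.3986  1.2236  0.0139] turn -0.1341
```

Emit:
{"api": "servo_tool", "payload": {
  "rows": [
    [-0.03, 0.03, 0, -0.005, 0.2],
    [-0.1, 0.09, 0, -0.01, 0.2],
    [-0.2, 0.17, 0, -0.02, 0.2],
    [-0.32, 0.28, 0, -0.03, 0.2],
    [-0.44, 0.38, 0, -0.04, 0.2],
    [-0.54, 0.47, 0, -0.05, 0.2],
    [-0.62, 0.54, 0, -0.06, 0.2],
    [-0.67, 0.58, 0, -0.065, 0.2],
    [-0.7, 0.61, 0, -0.067, 0.2]
  ]
}}

```text
time_s: 4.37
ee_pos: [505.6, 126.4, 209.1]
ee_rot: [-179.8, 0.1, 91.2]
force: [0.6, 1.1, -2.4]
gripper_width: 28.1
gripper_force: 11.0
```

Emit:
{"api": "servo_tool", "payload": {
  "rows": [
    [-0.1, 0.02, 0, -0.01, 0.2],
    [-0.18, 0.09, 0, -0.02, 0.2],
    [-0.3, 0.17, 0, -0.03, 0.2],
    [-0.42, 0.26, 0, -0.04, 0.2],
    [-0.54, 0.36, 0, -0.05, 0.2],
    [-0.62, 0.44, 0, -0.06, 0.2],
    [-0.68, 0.5, 0, -0.067, 0.2],
    [-0.7, 0.52, 0, -0.067, 0.2],
    [-0.7, 0.52, 0, -0.067, 0.2]
  ]
}}

```text
time_s: 5.12
ee_pos: [612.9, -9.9, 209.4]
ee_rot: [-179.8, -0.0, 97.2]
force: [-0.4, -0.3, -1.3]
gripper_width: 27.7
gripper_force: 11.0
```

```bash
python3 go.py 617.4 -20.8 160 97.3
```

```text
t5.12 [612.9  -9.9 209.4] [-1.7985e+02 -4.0000e-02  9.7210e+01] F [-0.4 -0.3 -1.3] w27.7
rows [-0.0571  0.0153  0.2471] turn -0.001
```

Emit:
{"api": "servo_tool", "payload": {
  "rows": [
    [-0.03, 0.01, 0.08, 0, 0.2],
    [-0.057, 0.015, 0.17, 0, 0.2],
    [-0.057, 0.015, 0.26, 0, 0.2],
    [-0.057, 0.015, 0.33, 0, 0.2],
    [-0.057, 0.015, 0.36, 0, 0.2],
    [-0.057, 0.015, 0.37, 0, 0.2],
    [-0.057, 0.015, 0.37, 0, 0.2],
    [-0.057, 0.015, 0.37, 0, 0.2]
  ]
}}

```text
time_s: 5.78
ee_pos: [617.8, -19.8, 138.0]
ee_rot: [179.9, -0.0, 97.3]
force: [-0.2, 0.6, -1.7]
gripper_width: 27.9
gripper_force: 11.0
```

```bash
python3 go.py 617.4 -20.8 135 97.3; python3 - <<'E'
from workcell import vision
import cv2,numpy as np
t=vision.grab_frame("top")[:,:,::-1];s=vision.grab_frame("scene")[:,:,::-1]
cv2.imwrite("pics/s2.png",s);cv2.imwrite("pics/t2.png",t)
r=lambda im,x,y,w,h,k:cv2.resize(im[y:y+h,x:x+w],None,fx=k,fy=k,interpolation=cv2.INTER_CUBIC)
cv2.imwrite("pics/g2.png",np.hstack([r(s,165,270,100,130,4),r(t,345,75,100,130,4)]))
E
```

```text
t5.78 [617.8 -19.8 138. ] [179.91  -0.    97.32] F [-0.2  0.6 -1.7] w27.9
rows [-0.0046 -0.0025  0.015 ] turn 0.0002
```

View pics/g2.png

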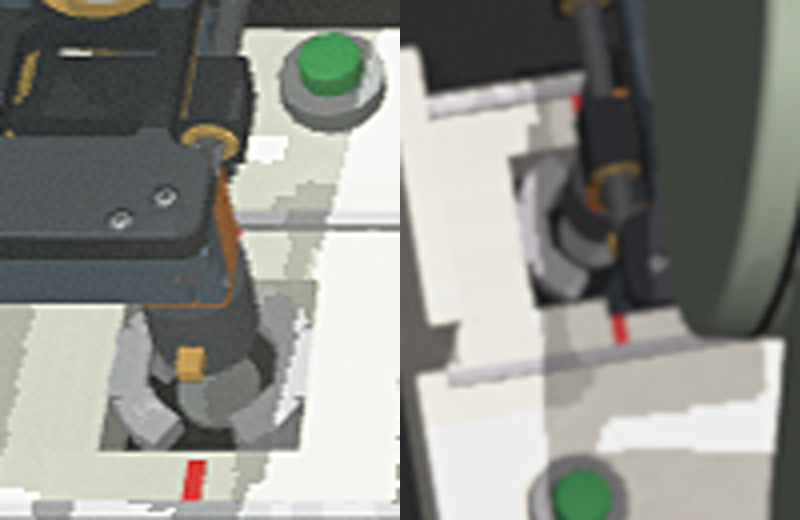

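```bash
python3 - <<'E'
from h import *
np.set_printoptions(precision=1,suppress=True)
p=crop(165,270,4,[(190,368),(177,368),(205,368),(147,312),(250,345)])
for q in p: print(q,atz("scene",q,111.8),atz("scene",q,109.8))
print("pad centre visible", atz("scene",crop(175,315,4,[(180,207)])[0],59), atz("top",crop(335,85,4,[(634,192)],400)[0],59))
E
```

```text
[212.1 361.6] [640.9 -15.7 111.8] [639.8 -16.4 109.8]
[208.9 361.6] [641.5 -19.8 111.8] [640.3 -20.4 109.8]
[215.9 361.6] [640.3 -11.  111.8] [639.2 -11.6 109.8]
[201.4 347.6] [622.7 -35.1 111.8] [621.5 -35.7 109.8]
[227.1 355.9] [630.2   1.  111.8] [629.1   0.4 109.8]
pad centre visible [616.8 -19.8  59. ] [618.5 -21.1  59. ]
```

Scene crop: the lug is at (212,361), over the slot to about 1.5 mm. I'll shift by about (+0.6, -1.2) mm and lower in small, force-checked steps.

Emit:
{"api": "servo_tool", "payload": {
  "rows": [
    [-0.006, 0.002, 0.03, 0, 0.2],
    [-0.006, 0.002, 0.06, 0, 0.2],
    [-0.006, 0.002, 0.08, 0, 0.2],
    [-0.006, 0.002, 0.1, 0, 0.2],
    [-0.006, 0.002, 0.11, 0, 0.2],
    [-0.006, 0.002, 0.12, 0, 0.2],
    [-0.006, 0.002, 0.12, 0, 0.2],
    [-0.006, 0.002, 0.12, 0, 0.2]
  ]
}}

```text
time_s: 6.55
ee_pos: [618.1, -21.5, 113.0]
ee_rot: [-180.0, -0.0, 97.3]
force: [0.8, 0.3, -1.5]
gripper_width: 28.1
gripper_force: 11.0
```

```bash
python3 go.py 618.4 -21 104 97.3
```

```text
t6.55 [618.1 -21.5 113. ] [-1.800e+02 -1.000e-02  9.729e+01] F [ 0.8  0.3 -1.5] w28.1
rows [0.0022 0.002  0.0449] turn -0.0001
```

Emit:
{"api": "servo_tool", "payload": {
  "rows": [
    [0.002, 0.002, 0.01, 0, 0.2],
    [0.002, 0.002, 0.02, 0, 0.2],
    [0.002, 0.002, 0.03, 0, 0.2],
    [0.002, 0.002, 0.04, 0, 0.2],
    [0.002, 0.002, 0.045, 0, 0.2],
    [0.002, 0.002, 0.045, 0, 0.2]
  ]
}}

```text
time_s: 7.05
ee_pos: [618.1, -21.1, 103.7]
ee_rot: [-180.0, -0.0, 97.3]
force: [-1.3, 0.3, -1.4]
gripper_width: 27.7
gripper_force: 11.0
```

```bash
python3 go.py 618.4 -21 95 97.3
```

```text
t7.05 [618.1 -21.1 103.7] [-1.7996e+02 -1.0000e-02  9.7290e+01] F [-1.3  0.3 -1.4] w27.7
rows [0.0001 0.0014 0.0433] turn -0.0002
```

Emit:
{"api": "servo_tool", "payload": {
  "rows": [
    [0, 0.001, 0.01, 0, 0.2],
    [0, 0.001, 0.02, 0, 0.2],
    [0, 0.001, 0.03, 0, 0.2],
    [0, 0.001, 0.04, 0, 0.2],
    [0, 0.001, 0.045, 0, 0.2],
    [0, 0.001, 0.045, 0, 0.2]
  ]
}}

```text
time_s: 7.55
ee_pos: [618.8, -21.1, 95.1]
ee_rot: [180.0, 0.0, 97.3]
force: [-0.4, 0.8, 1.7]
gripper_width: 27.9
gripper_force: 11.0
```

```bash
python3 go.py 618.4 -21 86.5 97.3
```

```text
t7.55 [618.8 -21.1  95.1] [179.97   0.    97.29] F [-0.4  0.8  1.7] w27.9
rows [ 0.0006 -0.0017  0.043 ] turn -0.0001
```

Emit:
{"api": "servo_tool", "payload": {
  "rows": [
    [0, -0.001, 0.01, 0, 0.2],
    [0, -0.001, 0.02, 0, 0.2],
    [0, -0.001, 0.03, 0, 0.2],
    [0, -0.001, 0.038, 0, 0.2],
    [0, -0.001, 0.042, 0, 0.2],
    [0, -0.001, 0.042, 0, 0.2]
  ]
}}

```text
time_s: 8.05
ee_pos: [618.7, -21.0, 86.8]
ee_rot: [179.9, 0.0, 97.3]
force: [-0.2, 0.6, 4.4]
gripper_width: 28.0
gripper_force: 11.0
```

```bash
python3 go.py 618.4 -21 85 97.3
```

```text
t8.05 [618.7 -21.   86.8] [179.95   0.    97.29] F [-0.2  0.6  4.4] w28.0
rows [ 0.0004 -0.0016  0.009 ] turn -0.0001
```

Emit:
{"api": "servo_tool", "payload": {
  "rows": [
    [0, -0.001, 0.003, 0.04, 0.2],
    [0, -0.001, 0.003, 0.09, 0.2],
    [0, -0.001, 0.003, 0.14, 0.2],
    [0, -0.001, 0.003, 0.19, 0.2],
    [0, -0.001, 0.003, 0.24, 0.2],
    [0, -0.001, 0.003, 0.29, 0.2],
    [0, -0.001, 0.003, 0.34, 0.2],
    [0, -0.001, 0.003, 0.34, 0.2]
  ]
}}

```text
time_s: 8.72
ee_pos: [618.6, -21.1, 86.4]
ee_rot: [179.9, -0.0, 66.6]
force: [0.6, -0.1, 3.7]
gripper_width: 27.7
gripper_force: 11.0
```

```bash
python3 go.py 618.4 -21 86 7.3; python3 -c "
from workcell import state;print(state()['torque'])"
```

```text
t8.72 [618.6 -21.1  86.4] [ 1.7994e+02 -2.0000e-02  6.6620e+01] F [ 0.6 -0.1  3.7] w27.7
rows [ 0.0002 -0.001   0.0021] turn 0.6591
[-0.0755176  -0.03083968  0.00929   ]
```

Emit:
{"api": "servo_tool", "payload": {
  "rows": [
    [0, 0, 0, 0.05, 0.2],
    [0, 0, 0, 0.11, 0.2],
    [0, 0, 0, 0.17, 0.2],
    [0, 0, 0, 0.23, 0.2],
    [0, 0, 0, 0.29, 0.2],
    [0, 0, 0, 0.35, 0.2],
    [0, 0, 0, 0.41, 0.2],
    [0, 0, 0, 0.47, 0.2],
    [0, 0, 0, 0.53, 0.2],
    [0, 0, 0, 0.58, 0.2],
    [0, 0, 0, 0.62, 0.2],
    [0, 0, 0, 0.65, 0.2],
    [0, 0, 0, 0.65, 0.2]
  ]
}}

```text
time_s: 9.8
ee_pos: [618.5, -21.3, 86.3]
ee_rot: [180.0, -0.0, 8.3]
force: [0.2, 0.7, 4.1]
gripper_width: 27.8
gripper_force: 11.0
```

```bash
python3 go.py 618.4 -21 86 7.3; python3 -c "
from workcell import state;print(state()['torque'])"
```

```text
t9.80 [618.5 -21.3  86.3] [ 1.7997e+02 -4.0000e-02  8.2600e+00] F [0.2 0.7 4.1] w27.8
rows [-0.     -0.0018  0.0016] turn 0.0107
[-0.21801437  0.12281736  0.01740836]
```

Emit:
{"api": "servo_tool", "payload": {
  "rows": [
    [0, 0, 0, 0.01, 0.2],
    [0, 0, -0.008, 0.01, 0.2],
    [0, 0, -0.016, 0.01, 0.2],
    [0, 0, -0.024, 0.01, 0.2],
    [0, 0, -0.024, 0.01, 0.2],
    [0, 0, -0.024, 0.01, 0.2]
  ]
}}

```text
time_s: 10.3
ee_pos: [618.4, -21.3, 90.9]
ee_rot: [180.0, -0.0, 7.3]
force: [1.2, -2.3, 2.3]
gripper_width: 27.7
gripper_force: 11.0
```

Emit:
{"api": "servo_tool", "payload": {
  "rows": [
    [0, 0, 0, 0, 0.33],
    [0, 0, 0, 0, 0.36],
    [0, 0, 0, 0, 0.4],
    [0, 0, 0, 0, 0.48],
    [0, 0, 0, 0, 0.55],
    [0, 0, 0, 0, 0.55],
    [0, 0, 0, 0, 0.55]
  ]
}}

```text
time_s: 10.88
ee_pos: [618.0, -21.0, 90.7]
ee_rot: [-180.0, 0.0, 7.3]
force: [-0.3, 0.9, -0.0]
gripper_width: 49.9
gripper_force: 0.0
```

```bash
python3 go.py 618.4 -21 200 7.3
```

```text
t10.88 [618.  -21.   90.7] [-1.7999e+02  2.0000e-02  7.2900e+00] F [-0.3  0.9 -0. ] w49.9
rows [ 1.800e-03  1.000e-04 -5.464e-01] turn -0.0001
```

Emit:
{"api": "servo_tool", "payload": {
  "rows": [
    [0, 0, -0.1, 0, 0.55],
    [0, 0, -0.25, 0, 0.55],
    [0, 0, -0.42, 0, 0.55],
    [0, 0, -0.6, 0, 0.55],
    [0, 0, -0.6, 0, 0.55],
    [0, 0.3, -0.6, 0, 0.45],
    [0, 0.6, -0.6, 0, 0.45],
    [0, 0.73, -0.6, 0, 0.45],
    [0, 0.74, -0.6, 0, 0.45],
    [0, 0.74, -0.6, 0, 0.45],
    [0, 0.74, -0.6, 0, 0.45]
  ]
}}

```text
time_s: 11.8
ee_pos: [636.7, -169.0, 210.2]
ee_rot: [-179.9, 0.0, 7.1]
force: [-0.2, -0.3, -0.1]
gripper_width: 41.1
gripper_force: 0.0
```

```bash
python3 go.py 636.5 -168.5 155 7.3; python3 - <<'E'
from workcell import vision
import cv2,numpy as np
t=vision.grab_frame("top")[:,:,::-1];s=vision.grab_frame("scene")[:,:,::-1]
cv2.imwrite("pics/s3.png",s);cv2.imwrite("pics/t3.png",t)
r=lambda im,x,y,w,h,k:cv2.resize(im[y:y+h,x:x+w],None,fx=k,fy=k,interpolation=cv2.INTER_CUBIC)
cv2.imwrite("pics/g3.png",np.hstack([r(s,165,270,100,130,4),r(t,345,75,100,130,4)]))
E
```

```text
t11.80 [ 636.7 -169.   210.2] [-1.7995e+02  3.0000e-02  7.1500e+00] F [-0.2 -0.3 -0.1] w41.1
rows [-0.0008 -0.0025  0.2762] turn -0.0017
```

View pics/g3.png

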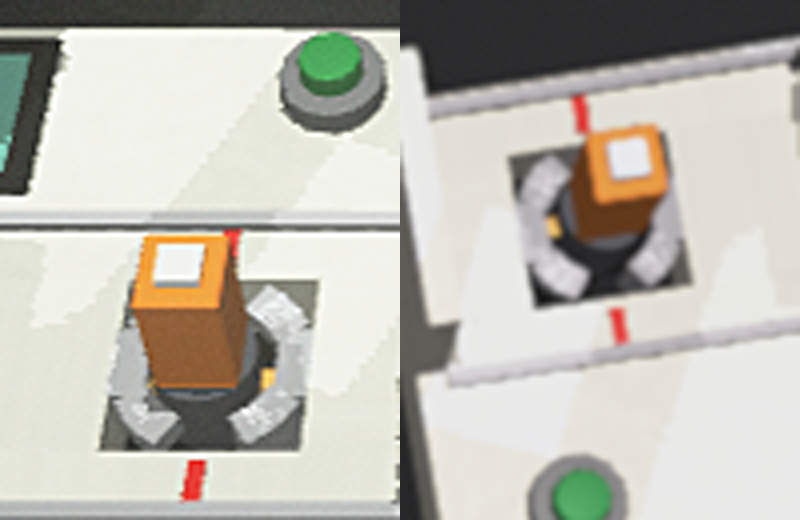

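The standard stands upright in the well with its lugs turned along y; its cap is at scene (209.5,335) and top (402,114). I'll check its height by triangulation, and find the key's exact place.

```bash
python3 - <<'E'
from h import *
np.set_printoptions(precision=1,suppress=True)
S=lambda *p:crop(165,270,4,p);T=lambda *p:crop(345,75,4,p,400)
cs=S((159,243),(206,245),(199,284),(151,282)).mean(0);ct=T((608,140),(647,136),(652,174),(613,179)).mean(0)
print("cap",*tri(cs,ct))
gt=T((586,136),(656,125),(668,189),(597,201));P=np.array([atz("top",x,135)[:2] for x in gt]);e=np.roll(P,-1,0)-P
print(P.mean(0),np.degrees(np.arctan2(e[:,1],e[:,0]))%90)
gs=S((145,236),(229,240),(220,308),(132,306));P=np.array([atz("scene",x,135)[:2] for x in gs]);e=np.roll(P,-1,0)-P
print(P.mean(0),np.degrees(np.arctan2(e[:,1],e[:,0]))%90)
ks=S((332,54))[0];kt=T((583,495))[0]
print("key",*tri(ks,kt),atz("top",kt,90),atz("scene",ks,90))
E
```

```text
cap [620.9 -21.5 139.9] [np.float64(0.7598719113743286), np.float64(0.7598719113743275)]
[620.8 -21.9] [7.4 7.7 8.1 6.9]
[620.9 -20.6] [4.4 8.6 6.1 7.5]
key [500.6  -4.7  99.5] [np.float64(0.9996116890760708), np.float64(0.9996116890761092)] [502.4  -7.2  90. ] [493.3  -6.3  90. ]
```

Emit:
{"api": "servo_tool", "payload": {
  "rows": [
    [0, -0.002, 0.07, 0, 0.45],
    [0, -0.002, 0.14, 0, 0.45],
    [0, -0.002, 0.2, 0, 0.45],
    [0, -0.002, 0.25, 0, 0.45],
    [0, -0.002, 0.27, 0, 0.45],
    [0, -0.002, 0.27, 0, 0.45]
  ]
}}

```text
time_s: 12.4
ee_pos: [636.3, -166.3, 155.8]
ee_rot: [-179.9, 0.1, 7.4]
force: [-0.7, 0.9, -0.2]
gripper_width: 41.1
gripper_force: 0.0
```

Emit:
{"api": "servo_tool", "payload": {
  "rows": [
    [0, 0, 0, 0, 0.3],
    [0, 0, 0, 0, 0.2],
    [0, 0, 0, 0, 0.12],
    [0, 0, 0, 0, 0.05],
    [0, 0, 0, 0, 0.05],
    [0, 0, 0, 0, 0.05]
  ],
  "force": 20
}}

```text
time_s: 12.9
ee_pos: [637.2, -167.7, 157.5]
ee_rot: [180.0, -0.1, 7.3]
force: [-0.2, 0.2, 1.9]
gripper_width: 14.1
gripper_force: 20.0
```

```bash
python3 go.py 615 0 155 7.3
```

```text
t12.90 [ 637.2 -167.7  157.5] [ 1.7997e+02 -7.0000e-02  7.2900e+00] F [-0.2  0.2  1.9] w14.1
rows [-0.0037 -0.8458  0.0123] turn -0.0001
```

Emit:
{"api": "servo_tool", "payload": {
  "rows": [
    [0, -0.03, 0, 0, 0.05],
    [0, -0.1, 0, 0, 0.05],
    [0, -0.2, 0, 0, 0.05],
    [0, -0.3, 0, 0, 0.05],
    [0, -0.4, 0, 0, 0.05],
    [0, -0.5, 0, 0, 0.05],
    [0, -0.6, 0, 0, 0.05],
    [0, -0.68, 0, 0, 0.05],
    [0, -0.74, 0, 0, 0.05],
    [0, -0.78, 0, 0, 0.05],
    [0, -0.8, 0, 0, 0.05],
    [0, -0.8, 0, 0, 0.05]
  ]
}}

```text
time_s: 13.9
ee_pos: [616.7, -11.8, 157.4]
ee_rot: [179.6, -0.0, 7.4]
force: [-0.3, -9.3, 3.8]
gripper_width: 13.6
gripper_force: 20.0
```

Emit:
{"api": "servo_tool", "payload": {
  "rows": [
    [0, -0.015, 0, 0, 0.05],
    [0, -0.03, 0, 0, 0.05],
    [0, -0.04, 0, 0, 0.05],
    [0, -0.05, 0, 0, 0.05],
    [0, -0.06, 0, 0, 0.05],
    [0, -0.06, 0, 0, 0.05],
    [0, -0.06, 0, 0, 0.05]
  ]
}}

```text
time_s: 14.48
ee_pos: [616.7, -11.9, 157.3]
ee_rot: [178.4, -0.0, 7.4]
force: [3.0, -35.4, 1.7]
gripper_width: 13.8
gripper_force: 20.0
```

```bash
python3 go.py 615 0 155 7.3
```

```text
t14.48 [616.7 -11.9 157.3] [ 1.7842e+02 -1.0000e-02  7.3700e+00] F [  3.  -35.4   1.7] w13.8
rows [-0.001  -0.0599  0.0114] turn 0.0008
```

Blocked at 157 mm of about 170, with force building. I'll back off and look.

Emit:
{"api": "servo_tool", "payload": {
  "rows": [
    [0, 0.06, 0, 0, 0.05],
    [0, 0.06, 0, 0, 0.05],
    [0, 0.06, 0, 0, 0.05]
  ]
}}

```text
time_s: 14.73
ee_pos: [616.8, -11.7, 157.3]
ee_rot: [179.7, -0.0, 7.3]
force: [0.1, -10.2, 4.4]
gripper_width: 13.5
gripper_force: 20.0
```

```bash
python3 go.py 615 0 155 7.3; python3 - <<'E'
from workcell import vision
import cv2,numpy as np
t=vision.grab_frame("top")[:,:,::-1];s=vision.grab_frame("scene")[:,:,::-1]
cv2.imwrite("pics/s4.png",s);cv2.imwrite("pics/t4.png",t)
r=lambda im,x,y,w,h,k:cv2.resize(im[y:y+h,x:x+w],None,fx=k,fy=k,interpolation=cv2.INTER_CUBIC)
cv2.imwrite("pics/g4.png",np.hstack([r(s,130,230,170,200,2.3),r(t,330,50,170,200,2.3)]))
E
```

```text
t14.73 [616.8 -11.7 157.3] [179.72  -0.     7.25] F [  0.1 -10.2   4.4] w13.5
rows [-0.0013 -0.0594  0.0113] turn -0.0005
```

View pics/g4.png

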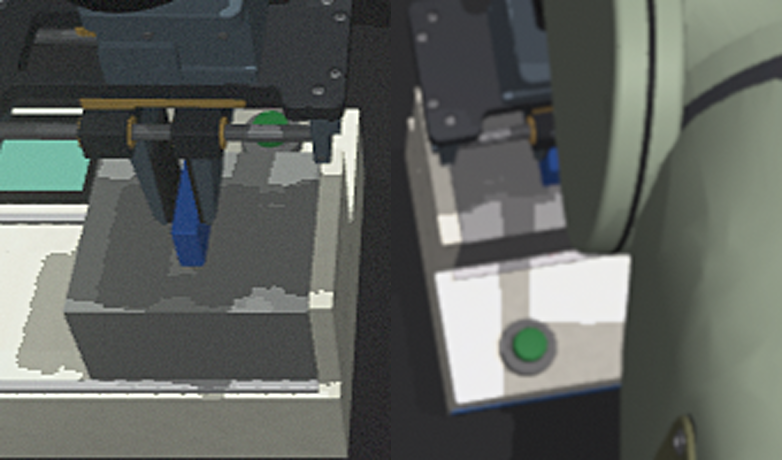

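The cover touches the end wall (scene px about 265,365). The fin is at well y ≈ 9 mm, which is the cover's centre when shut, so it's fully shut and had started slightly short of fully open. I'll release, rise and go to the key.

Emit:
{"api": "servo_tool", "payload": {
  "rows": [
    [0, 0.012, 0, 0, 0.05],
    [0, 0.012, 0, 0, 0.25],
    [0, 0.012, 0, 0, 0.35],
    [0, 0.012, 0, 0, 0.35],
    [0, 0.012, 0, 0, 0.35],
    [0, 0.012, -0.1, 0, 0.35],
    [0, 0.012, -0.25, 0, 0.35],
    [0, 0.012, -0.35, 0, 0.35],
    [0, 0.012, -0.35, 0, 0.35]
  ]
}}

```text
time_s: 15.58
ee_pos: [619.4, -10.6, 231.6]
ee_rot: [180.0, -0.5, 7.3]
force: [0.6, 1.1, 0.9]
gripper_width: 31.8
gripper_force: 0.0
```

```bash
python3 go.py 501 -5.5 225 7.3
```

```text
t15.58 [619.4 -10.6 231.6] [179.96  -0.52   7.31] F [0.6 1.1 0.9] w31.8
rows [-0.5839 -0.1005  0.0331] turn 0.0001
```

Emit:
{"api": "servo_tool", "payload": {
  "rows": [
    [-0.1, -0.02, 0.03, 0, 0],
    [-0.25, -0.05, 0.03, 0, 0],
    [-0.42, -0.08, 0.03, 0, 0],
    [-0.55, -0.1, 0.03, 0, 0],
    [-0.584, -0.1, 0.1, 0, 0],
    [-0.584, -0.1, 0.25, 0, 0],
    [-0.584, -0.1, 0.4, 0, 0],
    [-0.584, -0.1, 0.5, 0, 0],
    [-0.584, -0.1, 0.53, 0, 0],
    [-0.584, -0.1, 0.53, 0, 0]
  ]
}}

```text
time_s: 16.42
ee_pos: [496.8, -5.8, 118.8]
ee_rot: [-179.9, 0.3, 7.3]
force: [-0.5, -0.6, 0.2]
gripper_width: 0.6
gripper_force: 0.0
```

```bash
python3 go.py 501 -5.5 100 7.3
```

```text
t16.42 [496.8  -5.8 118.8] [-179.93    0.27    7.3 ] F [-0.5 -0.6  0.2] w0.6
rows [0.021  0.0013 0.094 ] turn -0.0
```

Emit:
{"api": "servo_tool", "payload": {
  "rows": [
    [0.021, 0.001, 0.02, 0, 0],
    [0.021, 0.001, 0.04, 0, 0],
    [0.021, 0.001, 0.06, 0, 0],
    [0.021, 0.001, 0.075, 0, 0],
    [0.021, 0.001, 0.09, 0, 0],
    [0.021, 0.001, 0.09, 0, 0]
  ]
}}

```text
time_s: 16.92
ee_pos: [502.4, -5.8, 102.5]
ee_rot: [-180.0, 0.0, 7.3]
force: [-0.2, -0.1, -0.1]
gripper_width: 0.3
gripper_force: 0.0
```

```bash
python3 go.py 501 -5.5 92 7.3
```

```text
t16.92 [502.4  -5.8 102.5] [-1.7999e+02  4.0000e-02  7.2800e+00] F [-0.2 -0.1 -0.1] w0.3
rows [-0.0065 -0.0024  0.0523] turn -0.0002
```

Emit:
{"api": "servo_tool", "payload": {
  "rows": [
    [-0.005, 0, 0.01, 0, 0],
    [-0.005, 0, 0.02, 0, 0],
    [-0.005, 0, 0.03, 0, 0],
    [-0.005, 0, 0.03, 0, 0]
  ]
}}

```text
time_s: 17.25
ee_pos: [501.4, -5.9, 96.5]
ee_rot: [-180.0, 0.0, 7.3]
force: [0.1, 0.2, 0.5]
gripper_width: 0.7
gripper_force: 0.0
```

Emit:
{"api": "servo_tool", "payload": {
  "rows": [
    [0, 0, 0.007, 0, 0],
    [0, 0, 0.014, 0, 0],
    [0, 0, 0.02, 0, 0],
    [0, 0, 0.02, 0, 0]
  ]
}}

```text
time_s: 17.58
ee_pos: [501.5, -5.9, 92.6]
ee_rot: [-180.0, 0.0, 7.3]
force: [0.3, -0.1, 0.2]
gripper_width: 0.4
gripper_force: 0.0
```

Emit:
{"api": "servo_tool", "payload": {
  "rows": [
    [0, 0, 0.006, 0, 0],
    [0, 0, 0.012, 0, 0],
    [0, 0, 0.018, 0, 0],
    [0, 0, 0.018, 0, 0]
  ]
}}

```text
time_s: 17.92
ee_pos: [501.5, -5.9, 89.0]
ee_rot: [-180.0, 0.0, 7.3]
force: [-0.0, 0.5, 1.0]
gripper_width: 0.4
gripper_force: 0.0
```

Emit:
{"api": "servo_tool", "payload": {
  "rows": [
    [0, 0, 0.006, 0, 0],
    [0, 0, 0.01, 0, 0],
    [0, 0, 0.01, 0, 0]
  ]
}}

```text
time_s: 18.17
ee_pos: [501.6, -5.9, 87.1]
ee_rot: [-180.0, 0.0, 7.3]
force: [-0.1, 0.2, 0.4]
gripper_width: 0.7
gripper_force: 0.0
```

```bash
python3 - <<'E'
from workcell import vision
import cv2,numpy as np
t=vision.grab_frame("top")[:,:,::-1];s=vision.grab_frame("scene")[:,:,::-1]
r=lambda im,x,y,w,h,k:cv2.resize(im[y:y+h,x:x+w],None,fx=k,fy=k,interpolation=cv2.INTER_CUBIC)
cv2.imwrite("pics/g5.png",np.hstack([r(s,190,220,110,140,3.6),r(t,340,140,110,140,3.6)]))
E
```

```text
(no output)
```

View pics/g5.png

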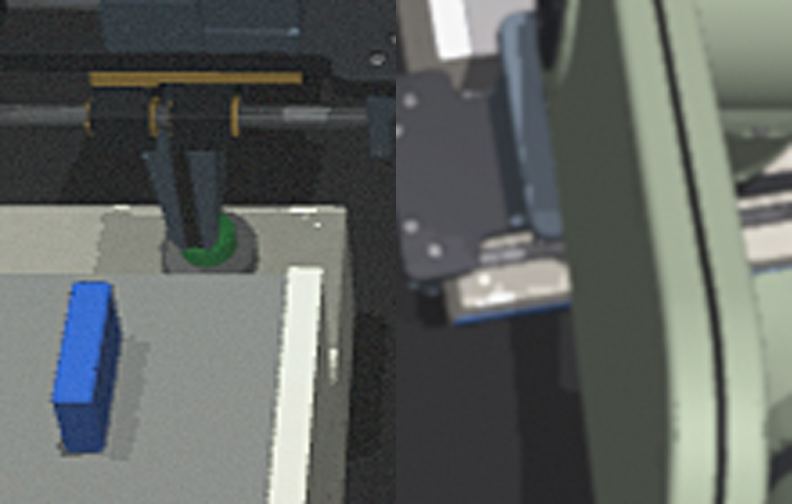

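The fingers are above the key, about 3 mm off towards -y (scene px 245 vs 248), with no contact yet. I'll shift a little and keep pressing.

Emit:
{"api": "servo_tool", "payload": {
  "rows": [
    [0, -0.015, 0, 0, 0],
    [0, -0.015, 0.008, 0, 0],
    [0, -0.015, 0.015, 0, 0],
    [0, -0.015, 0.015, 0, 0]
  ]
}}

```text
time_s: 18.6
ee_pos: [501.0, -2.9, 83.9]
ee_rot: [-180.0, 0.0, 7.3]
force: [0.2, -0.1, 0.4]
gripper_width: 0.7
gripper_force: 0.0
```

Emit:
{"api": "servo_tool", "payload": {
  "rows": [
    [0, 0, 0.005, 0, 0],
    [0, 0, 0.01, 0, 0],
    [0, 0, 0.01, 0, 0]
  ]
}}

```text
time_s: 18.85
ee_pos: [501.1, -3.0, 82.0]
ee_rot: [-180.0, 0.0, 7.3]
force: [0.1, 0.9, 1.1]
gripper_width: 0.5
gripper_force: 0.0
```

Emit:
{"api": "servo_tool", "payload": {
  "rows": [
    [0, 0, 0.005, 0, 0],
    [0, 0, 0.01, 0, 0],
    [0, 0, 0.01, 0, 0],
    [0, 0, 0.01, 0, 0]
  ]
}}

```text
time_s: 19.18
ee_pos: [501.3, -3.0, 80.2]
ee_rot: [-180.0, 0.0, 7.3]
force: [-0.4, 0.7, -0.6]
gripper_width: 0.3
gripper_force: 0.0
```

```bash
python3 - <<'E'
from h import *
import cv2
np.set_printoptions(precision=1,suppress=True)
for tag in("0","3"):
  for n,f in(("scene","scene0" if tag=="0" else "s3"),("top","top0" if tag=="0" else "t3")):
    im=cv2.imread(f"pics/{f}.png").astype(int);b,g,r=im[...,0],im[...,1],im[...,2]
    x0,y0=((230,270) if n=="scene" else (375,185));m=((g>r*1.5+20)&(g>b*1.3+10))[y0:y0+40,x0:x0+40]
    gg=g[y0:y0+40,x0:x0+40]
    for th in(60,100,130):
        v,u=np.nonzero(m&(gg>th))
        if len(u):print(f,th,len(u),u.mean()+x0,v.mean()+y0,u.min()+x0,u.max()+x0,v.min()+y0,v.max()+y0,atz(n,(u.mean()+x0,v.mean()+y0),85))
E
```

```text
scene0 60 143 246.8181818181818 283.8881118881119 240 254 278 289 [491.   -8.6  85. ]
scene0 100 142 246.8661971830986 283.85915492957747 240 254 278 289 [490.9  -8.6  85. ]
scene0 130 139 246.9136690647482 283.7841726618705 240 254 278 289 [490.7  -8.5  85. ]
top0 60 147 389.96598639455783 199.30612244897958 384 396 193 206 [501.8  -7.2  85. ]
top0 100 147 389.96598639455783 199.30612244897958 384 396 193 206 [501.8  -7.2  85. ]
top0 130 142 390.09154929577466 199.1338028169014 384 396 193 206 [502.1  -7.4  85. ]
s3 60 142 246.8661971830986 283.85915492957747 240 254 278 289 [490.9  -8.6  85. ]
s3 100 142 246.8661971830986 283.85915492957747 240 254 278 289 [490.9  -8.6  85. ]
s3 130 140 246.95714285714286 283.8071428571429 240 254 278 289 [490.8  -8.4  85. ]
t3 60 146 390.0068493150685 199.28082191780823 384 396 193 206 [501.9  -7.3  85. ]
t3 100 146 390.0068493150685 199.28082191780823 384 396 193 206 [501.9  -7.3  85. ]
t3 130 140 390.10714285714283 199.04285714285714 384 396 193 205 [502.3  -7.5  85. ]
```

```bash
python3 - <<'E'
from h import *
import cv2
from workcell import vision,state
def proj(n,P):
    c=CI[n];f=240/np.tan(np.radians(c["vertical_fov"]/2));q=np.linalg.inv(c["T"])@np.append(P,1)
    return (f*q[0]/-q[2]+c["cx"]).round(1),(-f*q[1]/-q[2]+c["cy"]).round(1)
print("tip@pic",proj("scene",[501.6,-5.9,87.1]),"keytop?",proj("scene",[501,-6,95]),proj("scene",[501,-6,85]))
s=vision.grab_frame("scene").astype(int);print(state()["force"])
r,g,b=s[...,0],s[...,1],s[...,2]
v,u=np.nonzero((g>r*1.4+10)&(g>b*1.25+5)&(np.indices(g.shape)[0]>265)&(np.indices(g.shape)[0]<310)&(np.indices(g.shape)[1]>225)&(np.indices(g.shape)[1]<275))
print(len(u),u.min(),u.max(),v.min(),v.max())
for y in range(274,300):
    print(y,"".join("G" if (g[y,x]>r[y,x]*1.4+10) else ".:-=+*#%@"[min(8,int(s[y,x].mean()/30))] for x in range(228,268)))
E
```

```text
tip@pic (np.float64(246.8), np.float64(288.8)) keytop? (np.float64(246.3), np.float64(285.1)) (np.float64(247.0), np.float64(289.4))
[ 0.99966862  0.23854086 -0.06436197]
29 244 254 282 293
274 ::::::::-----::::::----:::::::::::::::::
275 :.::::::--:--::::::-----::::::::::::::::
276 :::::::::---:-:::::-:---::::::..::::::.:
277 ++++++++-----::::::-----::-=============
278 ********=:----::::::--:-::+#*+*******++*
279 ++++*****:---:::::::----::-=++++++++++++
280 +++++++++-:---::::::----::---=++++++++++
281 +++++++++-:-:-::::::----::----=+++++++++
282 ++++++++++:---::::::--:--:G----=++++++++
283 +++++++++---:-::::::----:GG-----=+++++++
284 ++++++++------:::::::---::G-----=+++++++
285 ++++++++------::::::--:--GG------=++++++
286 +++++++=--=:---::::::----:G------=++++++
287 +++++++--==----::::::---::G:-----=++++++
288 ++++++=--==----::::::---:GG:-----=++++++
289 ++++++=--===----:::::-:--GG------=++++++
290 +++++++-====---::::::----G:------=++++++
291 +++++++--====:--::::::-:GG------:-++++++
292 +++++++--====--:GGGGG::GG---------++++++
293 +++++++--======-GGGGGGG----------=++++++
294 +++++++--=========---------------=++++++
295 +++++++---========------------::-+++++++
296 ++++++++++++++++++++++++++++++++++++++++
297 ++++++++++++++++++++++++++++++++++++++++
298 ++++++++++++++++++++++++++++++++++++++++
299 ++++++++++++++++++++++++++++++++++++++++
```

Emit:
{"api": "servo_tool", "payload": {
  "rows": [
    [0, 0, 0.005, 0, 0],
    [0, 0, 0.01, 0, 0],
    [0, 0, 0.01, 0, 0],
    [0, 0, 0.01, 0, 0]
  ]
}}

```text
time_s: 19.57
ee_pos: [501.2, -2.9, 78.1]
ee_rot: [-180.0, 0.0, 7.3]
force: [-0.8, 0.8, 0.8]
gripper_width: 0.3
gripper_force: 0.0
```

Emit:
{"api": "servo_tool", "payload": {
  "rows": [
    [0, 0, 0.005, 0, 0],
    [0, 0, 0.01, 0, 0],
    [0, 0, 0.01, 0, 0],
    [0, 0, 0.01, 0, 0]
  ]
}}

```text
time_s: 19.9
ee_pos: [501.4, -2.9, 76.3]
ee_rot: [-180.0, -0.0, 7.3]
force: [0.3, 0.2, 1.6]
gripper_width: 0.0
gripper_force: 0.5
```

Emit:
{"api": "servo_tool", "payload": {
  "rows": [
    [0, 0, 0.005, 0, 0],
    [0, 0, 0.01, 0, 0],
    [0, 0, 0.01, 0, 0],
    [0, 0, 0.01, 0, 0]
  ]
}}

```text
time_s: 20.23
ee_pos: [501.4, -3.0, 74.3]
ee_rot: [-180.0, -0.0, 7.3]
force: [-0.8, 0.4, 2.5]
gripper_width: 0.3
gripper_force: 1.0
```

```bash
python3 - <<'E'
from h import *
from workcell import state
for i in range(3):
  s=vision.grab_frame("scene").astype(int);t=state();print(t["ee_pos"].round(1),t["force"].round(2),t["torque"].round(2))
r,g,b=s[...,0],s[...,1],s[...,2]
for y in range(276,298):
    print(y,"".join("G" if (g[y,x]>r[y,x]*1.4+10) else ".:-=+*#%@"[min(8,int(s[y,x].mean()/30))] for x in range(228,268)))
import cv2
s=cv2.imread("pics/s3.png").astype(int);r,g,b=s[...,2],s[...,1],s[...,0]
print("before")
for y in range(276,304):
    print(y,"".join(("G" if g[y,x]>110 else "g") if (g[y,x]>r[y,x]*1.4+10) else ".:-=+*#%@"[min(8,int(s[y,x].mean()/30))] for x in range(228,268)))
E
```

```text
[501.4  -3.   74.3] [-0.29  0.29  1.76] [-0.03  0.16  0.01]
[501.4  -3.   74.3] [0.41 0.4  2.36] [-0.06  0.2  -0.04]
[501.4  -3.   74.4] [0.33 0.09 1.94] [-0.12  0.21  0.01]
276 :.::.:::-:---::::::---:-::::.:::::::::::
277 ++++++++:-----:::::--:--::--============
278 ********=:----:::::-----::-*++*****++++*
279 ++++***+=::---::::::----::-=++++++++++++
280 +++++++++:-:-:::::::-----::--=++++++++++
281 +++++++++----:::::::---:-::---=+++++++++
282 +++++++++-:---:.::::-----:-----=++++++++
283 +++++++++-----::::::-----::-----=+++++++
284 ++++++++--=:---:::::-----::-----=+++++++
285 ++++++++-=-:---::::::---::G------=++++++
286 +++++++===-:---::::::----:G------=++++++
287 +++++++-===-:--::::::----:G:-----=++++++
288 ++++++=-===----::::::----:G:-----=++++++
289 ++++++=====-:---:::::---::G-------++++++
290 +++++++-====-:--:::::----::-------++++++
291 +++++++-====-:--:::::---::--------++++++
292 +++++++-====----::::::----------:-++++++
293 +++++++--====--:::::::-----------=++++++
294 +++++++--=====+::---:::--------:-=++++++
295 +++++++---=====----------------:-+++++++
296 ++++++++++++++++++++++
[... 630 characters left out ...]
GGGGGGGGGggg-+++++#%%%%%%
289 %%%%%%*+++*+--GGGGGGGGGggg-=*+++=+@%%%%%
290 %%%%%%%+++++=gggggGGg-gggg=+++++=+@%%%%%
291 %%%%%%%=+++++-ggg-g--gggg-+*++*+-=%%%%%%
292 @@%%%%%==+++*+-ggggggggg-+*++**+-+%%%%%%
293 %%%%%%%-+**+*++=-ggggg=+**+**++--*@%%%%%
294 %%%%%%%-=*+++*+**++++****+++*+---*@%%%%%
295 %%%%%%%+-+**++++*++***++++**+---+%%%%%%%
296 %%%%%%@%--=+*+*++++++++***+=----*@%%%%%%
297 %%%%%%%+=--=+***+*++****++-----+%%%%%%%%
298 %%%%%%%%+=---===++*+++==------+%%%%%%%%%
299 %%%%%%%%%+=-----------==-----+%@%%%%%%%%
300 %%%%%%%%%%=---=====-===-----+%%%%%%%%%%%
301 %%%%%%%%%%@%+=------=----==*@%%%%%%%%%%%
302 %%%%%%%%%%%%%++==------==*@@%%%%%%%%%%%%
303 %%%%%%%%%%%%%@@@@@%#+*#@@%%%%%%%%%%%%%%%
```

Force is now rising and the green is sinking, so the fingers are on the key. I'll press on.

Emit:
{"api": "servo_tool", "payload": {
  "rows": [
    [0, 0, 0.005, 0, 0],
    [0, 0, 0.01, 0, 0],
    [0, 0, 0.01, 0, 0],
    [0, 0, 0.01, 0, 0]
  ]
}}

```text
time_s: 20.72
ee_pos: [501.4, -3.0, 72.3]
ee_rot: [-180.0, -0.0, 7.3]
force: [-1.0, -0.5, 2.5]
gripper_width: 0.4
gripper_force: 1.5
```

Emit:
{"api": "servo_tool", "payload": {
  "rows": [
    [0, 0, 0.005, 0, 0],
    [0, 0, 0.01, 0, 0],
    [0, 0, 0.01, 0, 0],
    [0, 0, 0.01, 0, 0]
  ]
}}

```text
time_s: 21.05
ee_pos: [501.4, -3.0, 70.4]
ee_rot: [-180.0, -0.0, 7.3]
force: [-1.1, 0.1, 4.8]
gripper_width: -0.1
gripper_force: 2.2
```

Emit:
{"api": "servo_tool", "payload": {
  "rows": [
    [0, 0, 0.005, 0, 0],
    [0, 0, 0.01, 0, 0],
    [0, 0, 0.015, 0, 0],
    [0, 0, 0.015, 0, 0]
  ]
}}

```text
time_s: 21.38
ee_pos: [501.5, -3.0, 70.0]
ee_rot: [180.0, -0.1, 7.3]
force: [-6.2, 0.7, 23.6]
gripper_width: -0.1
gripper_force: 11.5
```

```bash
python3 - <<'E'
from h import *
from workcell import state
for i in range(3):
  s=vision.grab_frame("scene").astype(int);t=state();print(t["ee_pos"].round(1),t["force"].round(2),t["torque"].round(2))
r,g,b=s[...,0],s[...,1],s[...,2]
for y in range(276,298):
    print(y,"".join("G" if (g[y,x]>r[y,x]*1.4+10) else ".:-=+*#%@"[min(8,int(s[y,x].mean()/30))] for x in range(228,268)))
E
```

```text
[501.5  -2.9  70. ] [-5.82  0.96 22.77] [-0.04  1.36  0.05]
[501.5  -2.9  70. ] [-5.410e+00  2.000e-02  2.345e+01] [-0.06  1.37  0.01]
[501.6  -2.9  70. ] [-6.41  0.04 22.82] [-0.05  1.34 -0.  ]
276 .::::::::----::::::-:---:::::::::::::::.
277 +++++++=:----:::.::------::-============
278 *******+:---:-::::::-:--:::=*++**++++++*
279 ++++****=:---:::::::--::-::-++++++++++++
280 ++++++++-:-:--::::::----:::--=++++++++++
281 +++++++++:----::::::-:---::---=+++++++++
282 +++++++++-----::::::-----::----=++++++++
283 +++++++++-:---::::::----:::-----=+++++++
284 ++++++++-=:----:::::----:::-----=+++++++
285 ++++++++=--:--::::::::---::------=++++++
286 +++++++===-----::::::----::G-----=++++++
287 +++++++===-----::::::-----GG-----=++++++
288 ++++++=-===----::::::----::G-----=++++++
289 ++++++=====-----:::::-----G-------++++++
290 +++++++====-:--::::::--:-:--------++++++
291 +++++++-====:---:::::-------------++++++
292 ++++++=-====-:--::::::----------:-++++++
293 +++++++-====-::-::::::--:--------=++++++
294 +++++++--====:-::::.::::--------:=++++++
295 +++++++--=====-:::::::::-------:-+++++++
296 ++++++++++++++++++++++++++++++++++++++++
297 +++++++++++++++++*+++*++++++++++++++++++
```

Hard stop after about 6 mm of travel, so the key is fully down. I'll release it and rise clear.

Emit:
{"api": "servo_tool", "payload": {
  "rows": [
    [0, 0, -0.02, 0, 0],
    [0, 0, -0.05, 0, 0],
    [0, 0, -0.12, 0, 0],
    [0, 0, -0.25, 0, 0],
    [0, 0, -0.4, 0, 0],
    [0, 0, -0.55, 0, 0],
    [0, 0, -0.7, 0, 0],
    [-0.3, -0.3, -0.75, 0, 0],
    [-0.6, -0.6, -0.75, 0, 0],
    [-0.8, -0.9, -0.75, 0, 0],
    [-0.8, -0.9, -0.75, 0, 0],
    [-0.8, -0.9, -0.75, 0, 0],
    [-0.8, -0.9, -0.75, 0, 0],
    [-0.8, -0.9, -0.75, 0, 0]
  ]
}}

```text
time_s: 22.7
ee_pos: [315.3, 157.6, 216.9]
ee_rot: [-179.9, 0.2, 7.6]
force: [-0.1, -0.2, 0.2]
gripper_width: 0.6
gripper_force: 0.0
```

```bash
python3 - <<'E'
from h import *
from workcell import state
import cv2
np.set_printoptions(precision=1,suppress=True)
s=vision.grab_frame("scene")[:,:,::-1];t=vision.grab_frame("top")[:,:,::-1];cv2.imwrite("pics/s6.png",s);cv2.imwrite("pics/t6.png",t)
print(state()["ee_pos"],state()["force"])
im=s.astype(int);b,g,r=im[...,0],im[...,1],im[...,2];v,u=np.nonzero(((g>r*1.5+20)&(g>b*1.3+10))[270:310,230:270]);print("green scene",len(u),u.min()+230,u.max()+230,v.min()+270,v.max()+270)
im=t.astype(int);b,g,r=im[...,0],im[...,1],im[...,2];v,u=np.nonzero(((g>r*1.5+20)&(g>b*1.3+10))[185:225,375:415]);print("green top",len(u),u.mean()+375,v.mean()+185)
v,u=np.nonzero((b>r*2+40)&(b>g*1.4)&(np.indices(b.shape)[0]<200)&(np.indices(b.shape)[1]>330)&(np.indices(b.shape)[1]<560)&(np.indices(b.shape)[0]>50));print("fin bright",len(u),u.mean(),v.mean())
P=atz("top",(u.mean(),v.mean()),179);d=P[:2]-[618.3,-21];a=np.radians(7.4);print(P,"well frame",d@[np.cos(a),np.sin(a)],d@[-np.sin(a),np.cos(a)])
# same estimator before
im=cv2.imread("pics/top0.png").astype(int);b,g,r=im[...,0],im[...,1],im[...,2]
v,u=np.nonzero((b>r*2+40)&(b>g*1.4)&(np.indices(b.shape)[0]<200)&(np.indices(b.shape)[1]>470)&(np.indices(b.shape)[1]<560)&(np.indices(b.shape)[0]>50))
P=atz("top",(u.mean(),v.mean()),179);d=P[:2]-[618.3,-21];print(len(u),"start",d@[-np.sin(a),np.cos(a)])
E
```

```text
[319.1 155.7 217.1] [-0.   0.2  0. ]
green scene 164 240 254 278 293
green top 146 390.0068493150685 199.28082191780823
fin bright 317 399.84858044164037 107.72239747634069
[616.3 -12.1 179. ] well frame -0.8550222242994392 9.047835909548994
315 start -148.93407094706177
```

```bash
python3 - <<'E'
from h import *
import cv2
np.set_printoptions(precision=1,suppress=True)
a=np.radians(7.4)
f=lambda P:np.round([(P[:2]-[618.3,-21])@[np.cos(a),np.sin(a)],(P[:2]-[618.3,-21])@[-np.sin(a),np.cos(a)]],1)
for q in crop(370,60,3,[(253,35),(508,0),(547,193),(290,237)]): print("hood corner start",f(atz("top",q,149)))
s=cv2.imread("pics/s6.png");t=cv2.imread("pics/t6.png")
r=lambda im,x,y,w,h,k:cv2.resize(im[y:y+h,x:x+w],None,fx=k,fy=k,interpolation=cv2.INTER_CUBIC)
def proj(n,xy,z):
    c=CI[n];F=240/np.tan(np.radians(c["vertical_fov"]/2));w=np.array([618.3+xy[0]*np.cos(a)-xy[1]*np.sin(a),-21+xy[0]*np.sin(a)+xy[1]*np.cos(a),z,1]);q=np.linalg.inv(c["T"])@w
    return F*q[0]/-q[2]+c["cx"],-F*q[1]/-q[2]+c["cy"]
# grey profile along well y at x=-30, z=149 in both views
for n,im in(("top",t),("scene",s)):
  for x in(-30,30):
    print(n,x," ".join(f"{y}:{int(im[int(round(proj(n,(x,y),149)[1])),int(round(proj(n,(x,y),149)[0]))].mean())}" for y in list(range(-66,-42,4))+list(range(48,90,2))))
E
```

```text
hood corner start [ 51.7 -86.7]
hood corner start [  49.  -214.1]
hood corner start [ -50.5 -213.2]
hood corner start [-52.3 -85.8]
top -30 -66:232 -62:231 -58:232 -54:172 -50:149 -46:150 48:152 50:152 52:153 54:152 56:152 58:152 60:152 62:153 64:153 66:152 68:151 70:154 72:195 74:234 76:233 78:233 80:235 82:234 84:206 86:93 88:89
top 30 -66:197 -62:192 -58:195 -54:160 -50:148 -46:148 48:149 50:150 52:150 54:149 56:150 58:150 60:150 62:150 64:150 66:149 68:150 70:153 72:210 74:233 76:232 78:232 80:232 82:233 84:187 86:111 88:108
scene -30 -66:156 -62:157 -58:41 -54:105 -50:140 -46:145 48:137 50:142 52:141 54:144 56:141 58:138 60:141 62:140 64:143 66:140 68:144 70:126 72:141 74:234 76:230 78:231 80:230 82:234 84:229 86:74 88:227
scene 30 -66:224 -62:227 -58:227 -54:221 -50:141 -46:144 48:141 50:140 52:139 54:144 56:138 58:142 60:141 62:141 64:141 66:142 68:139 70:140 72:131 74:233 76:229 78:227 80:227 82:233 84:228 86:85 88:93
```

The cover now spans y -54 to 72, hard against the wall, so it's fully shut. The key is back up and the arm is clear.

```bash
python3 -c "
from workcell import job_done;print(job_done())"
```

```text
the job is handed in; nothing more can be done
None
```

The job is handed in: by my measurements the amber standard is locked in the well, the cover is fully shut, and the key was pressed right down and came back up. The arm ended clear of everything; `job_done()` returned no verdict.

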